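# Open the push-and-turn cleaner bottle

### The job

Lift the loose steel dust cover off the cleaner bottle and stand it upright in the dish of the spoon rest, then let go of it. Push the bottle's safety cap down, twist it anticlockwise until it is free, and lift it straight off; finish while still holding the cap, level and still, about 8 cm straight above the bottle's mouth. Leave everything else on the counter where it is.

Things in the scene. Friction and masses are not known exactly. Their poses are not given: they have to be found in the camera images.
- cover: Loose steel dust cover, an upside-down cup over the bottle's cap, resting on the bottle's shoulder. Diameter 68 mm (inside 62), flat top 72 mm above its lower rim; on it a centred round knob 18 mm in diameter, 24 mm tall (to 96 mm above the rim). About 0.13 kg. Origin: centre of its lower rim, z up. It must rise 70 mm to clear the cap.
- spoon_rest: Loose white ceramic spoon rest: a shallow round dish 132 mm across its rim, 14 mm high, with a flat floor about 105 mm across, 5 mm above its underside, and a flat tongue reaching out to 116 mm from the centre along its -x. Origin: centre of the dish's underside, z up. 0.38 kg.
- bottle: Round white plastic cleaner bottle, 80 mm in diameter, held rigidly in a steel bracket (foot 115 x 95 mm) screwed to the counter; it cannot move. Flat shoulder at 95 mm, then a neck up to 125 mm. Origin: centre of the bracket's underside on the bottle's axis; x is the direction of the cap's grip bar while it is locked, z up.
- bottle_mouth (a point): The middle of the bottle's mouth, on its axis, 125 mm above the counter. Axes as the bottle's.
- cap: White push-and-turn safety cap on the bottle's neck, under the cover. Ribbed skirt 54 mm in diameter, flat top 35 mm above its lower rim; on it a grip bar 46 mm long (cap's x), 14 mm thick (cap's y), 21 mm tall (56 in all). 0.09 kg. Origin: centre of the lower rim, z up; locked, it is 105.5 mm above the counter. Inner lugs lock it against turning until pushed down, against lifting until turned.
- cap_top (a point): Middle of the cap's flat top, at the foot of the grip bar, 35 mm above the cap's rim. A spring lifts the cap with 4 N. Never force it round undepressed: first push it down 7 to 9 mm (9 to 12 N; solid stop at 10.5 mm), keep it down and turn it anticlockwise seen from above by 60 degrees (it lifts freely from about 52 to 68 degrees; a stop blocks further turning), then lift straight up.
- skewer: Flat stainless shawarma skewer lying on the counter roughly along its x axis, 380 mm long, 10 mm wide, under 10 mm thick, ring handle at -x; origin at the middle of its underside. Bystander.
- scale: Small flat aluminium scale, 150 x 130 mm, with a round flat pan (110 mm) on top, 34 mm high in all; origin at the centre of its underside. Bystander.
- spice_jar: Small closed spice jar, 42 mm diameter, about 62 mm tall; origin at the centre of its underside. Bystander.
- shaker: Small steel shaker, 38 mm diameter, 64 mm tall; origin at the centre of its underside. Bystander.
- jar_a: Closed glass jar, 72 mm diameter, about 95 mm tall; origin at the centre of its underside. Bystander.
- jar_b: Closed glass jar, 64 mm diameter, about 85 mm tall; origin at the centre of its underside. Bystander.
- sauce_bowl: Small empty ceramic bowl, 90 mm across, 40 mm tall; origin at the centre of its underside. Bystander.

How it is judged:
By the outcome, as a careful person would: the job done as asked, in the order asked, and still so for the second after the job is handed in, while the arm keeps its last pose, push and grip.
It also fails if it takes over 62 s, if anything falls off the work surface, if the arm or the gripper's body presses on something with over 40 N, if the wrist force passes 120 N, or if a joint passes its speed limit or range.

### The arm

A 6-joint arm with a two-finger parallel gripper is mounted at the origin on the work surface. World frame = base frame: x ahead of the robot, y to its left, z up, the work surface at z = 0. Lengths are in m, angles in rad, forces in N, time in s.
With the tool pointing down it reaches from about 0.25 to 0.725 m from the base axis. Payload 4 kg.
Tool frame: the origin (TCP) lies midway between the tips of the shut fingers; the grasp point (between the pads) lies 19 mm behind it; z points along the fingers, y is the line along which they close (so a half turn about z gives the same grasp; the last joint's range is limited). The gripper opens to 85 mm and grips with 20 to 120 N. Pads are 22 mm wide; open, the fingers measure 114 mm over their backs; the gripper's body (76 mm by 85 mm) begins 54 mm behind the grasp point. The pads swing forward as they close: fully open they stand 13 mm farther back than shut.
Start: joints at [1.224, 0.241, 0.005, 1.335, 0, 1.571], TCP at [0.17, 0.47, 0.231] pointing down, gripper open.
Joint ranges: [-2.72, 2.72], [-1.05, 1.87], [-1.09, 1.28], [-1.99, 2.15], [-1.42, 1.44], [-3.14, 3.14]. Speed limits (rad/s): [2.79, 2.79, 3.14, 3.14, 3.14, 3.14].

### API

Orientations are given as a unit quaternion [x, y, z, w].
In Python, from workcell import bot, camera, job_done gives the robot as it stands.
- The arm moves only by the tool carry_out, never from a script. Its argument "plan" is a list of rows, each an object of numbers: "dx", "dy", "dz": the shift along the tool's x, y, z in mm; "twist": the turn about the tool's z in degrees; "fingers": the closure, from -1 (fully open) to 1 (shut). In form: [{"dx": .., "dy": .., "dz": .., "twist": .., "fingers": ..}, ...]. A call has exactly 5 rows; each row is the pose to reach, as a shift and turn from the pose commanded when the call began, along the tool's axes at that moment; what a row does not reach only later rows make up. A row lasts 1/12 s, in which the tool goes at most 41.7 mm and 7.16 degrees, less where a joint would pass 70% of its speed; a pose out of reach is approached as far as the arm can. A call with a gripper value outside its range is refused whole. The fingers move at their own pace and stop on an object; the grip force is fixed at half the most. Time passes only in rows, so rows that repeat a pose let the fingers close, or fill a call up. It gives the time, the measured TCP pose, the force, the opening and the grip force at its end, in the units of the state.
- bot.get_obs(): the state, without advancing time (a new reading comes with each control period).
- camera(name): name is "scene" or "side" or "wrist"; returns a dict with "image" (400x640x3 uint8, red, green, blue), "intrinsics" (3x3 intrinsics, pixels), "eye" and "attitude" of the camera in the world. Camera axes: x right, y down, z forward; pixel columns grow to the right and rows downward; lengths in m; the calibration is good to about 2 mm. A picture is of the moment at which its call begins. There is no depth.
- job_done(): hands the job in; it is judged then, once.
The state is a dict: "clock": time; "joint_pos": joint angles; "joint_vel": joint speeds; "tau": joint torques, N m; "eef_pos": TCP position; "tool_rot": TCP orientation; "ft_force": force on the tool from outside, world axes, zero at the start; "ft_torque": the same for the moment, N m; "grip_width": finger opening in m; "grasp_force": force on a finger pad.
Only numpy, scipy, OpenCV 4.12 (cv2) and the standard library are available. Lean on these libraries where they do the work, as an engineer would, in place of code of your own. Each camera call takes 0.05 s, during which the arm holds its last target. There are 200 camera calls.

## Working session

There is one attempt and no reset: what is moved stays moved. The work goes in short steps, Python scripts to look and compute and a tool call to move; the robot and the scene stay as the last step left them, time stands still between calls to the robot, and variables do not carry over. Pictures are saved under pics/ and viewed, at most 10 in all, crops included, and the job is handed in when it is done.

Besides the shell and the picture viewer there is one more tool, called by a JSON object that holds its "name" and its "arguments". carry_out: Moves the arm, as the interface text tells. Its arguments: {"type":"object","properties":{"plan":{"type":"array","items":{"type":"object","properties":{"dx":{"type":"number"},"dy":{"type":"number"},"dz":{"type":"number"},"twist":{"type":"number"},"fingers":{"type":"number"}}}}},"required":["plan"]}

```bash
mkdir -p pics; ls; cat > h.py <<'E'
import numpy as np, cv2
from workcell import bot, camera, job_done
from scipy.spatial.transform import Rotation as R
np.set_printoptions(precision=4,suppress=True)
def cam(n,f=None):
    c=camera(n)
    if f: cv2.imwrite('pics/'+f,c['image'][:,:,::-1])
    return c
def rot(c):
    a=np.array(c['attitude'],float); return a if a.shape==(3,3) else R.from_quat(a).as_matrix()
def ray(c,u,v): 
    d=rot(c)@np.linalg.inv(np.array(c['intrinsics']))@[u,v,1]; return np.array(c['eye']),d/np.linalg.norm(d)
def atz(c,u,v,z): e,d=ray(c,u,v); return e+d*(z-e[2])/d[2]
def proj(c,p):
    q=np.array(c['intrinsics'])@rot(c).T@(np.array(p)-c['eye']); return q[:2]/q[2]
def tri(l):
    A=np.zeros((3,3));b=np.zeros(3)
    for c,u,v in l:
        e,d=ray(c,u,v);P=np.eye(3)-np.outer(d,d);A+=P;b+=P@e
    return np.linalg.solve(A,b)
E
python3 - <<'E'
from h import *
import pickle
d={n:cam(n,n+'0.png') for n in('scene','side','wrist')}
pickle.dump(d,open('c0.pkl','wb'))
for n in d: print(n,d[n]['eye'],rot(d[n]).tolist(),d[n]['intrinsics'])
o=bot.get_obs();print(o['eef_pos'],o['tool_rot'],o['clock'],o['grip_width'],o['ft_force'])
im=np.vstack([d['scene']['image'],d['side']['image']])
E
```

```text
pics
scene [ 1.1835 -0.1693  1.1402] [[0.2696770083198624, 0.819295791132581, -0.5059928041149266], [0.9629463052149404, -0.231056720218348, 0.1390942317813155], [-0.002953719103628516, -0.5247544174891505, -0.8512485400099541]] [[489.0863   0.     325.5075]
 [  0.     489.0863 201.6261]
 [  0.       0.       1.    ]]
side [ 0.4811 -0.8304  0.8818] [[0.9963635064058765, -0.060361920444468406, 0.060134862291709675], [-0.08516892854325277, -0.6852510485896302, 0.7233099294338541], [-0.0024528989749932964, -0.7258012392983828, -0.6879000976301359]] [[453.1633   0.     326.7774]
 [  0.     453.1633 199.0969]
 [  0.       0.       1.    ]]
wrist [0.1024 0.4935 0.3728] [[0.33966366931228104, 0.9029943303511048, 0.26311562306916936], [0.9405442188071991, -0.32542526880823003, -0.09733944159202326], [-0.0022724915122101785, 0.2805345500555164, -0.9598412379177486]] [[302.8032   0.     321.8047]
 [  0.     302.8032 202.0439]
 [  0.       0.       1.    ]]
[0.1698 0.4698 0.2306] [ 0.1725  0.985  -0.0008 -0.0001] 0.15 0.08548609843243271 [-0.5793 -0.0919  0.4237]
```

View pics/scene0.png

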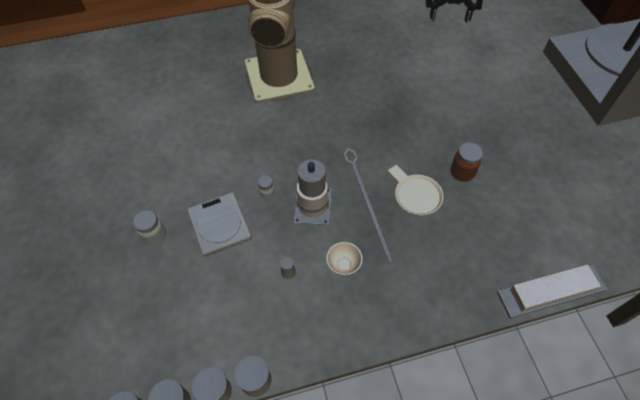

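View pics/side0.png

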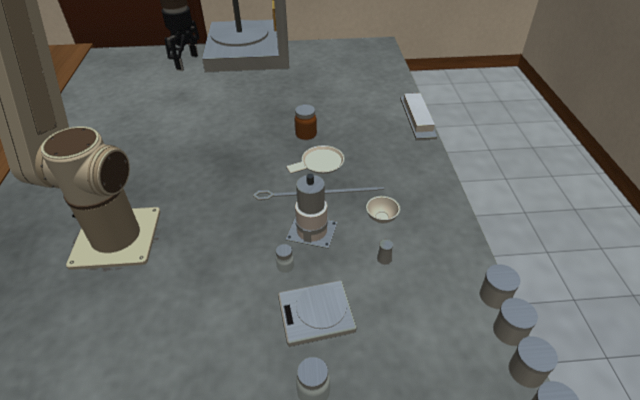

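The scene view shows the cover's knob at about (312,165) and the dish at (419,194). The side view has the knob at (310,178) and the dish at (323,159). I'll zoom in on both for a sharper measurement.

```bash
python3 - <<'E'
from h import *
import pickle
d=pickle.load(open('c0.pkl','rb'))
def cr(n,u,v,w,h): return cv2.resize(d[n]['image'][v:v+h,u:u+w,::-1],None,fx=5,fy=5,interpolation=cv2.INTER_CUBIC)
a=np.hstack([cr('scene',285,155,60,76),cr('side',280,170,60,76)])
b=np.hstack([cr('scene',384,155,60,44+20)[:220],cr('side',287,142,60,44)])
cv2.imwrite('pics/z.png',np.vstack([a,b])[:600])
k=tri([(d['scene'],312,165),(d['side'],310,178)]);print(k)
print(atz(d['scene'],419,194,.014),atz(d['side'],323,159,.014))
E
```

```text
[ 0.5076 -0.0174  0.1826]
[0.5598 0.2669 0.014 ] [0.5606 0.2614 0.014 ]
```

View pics/z.png

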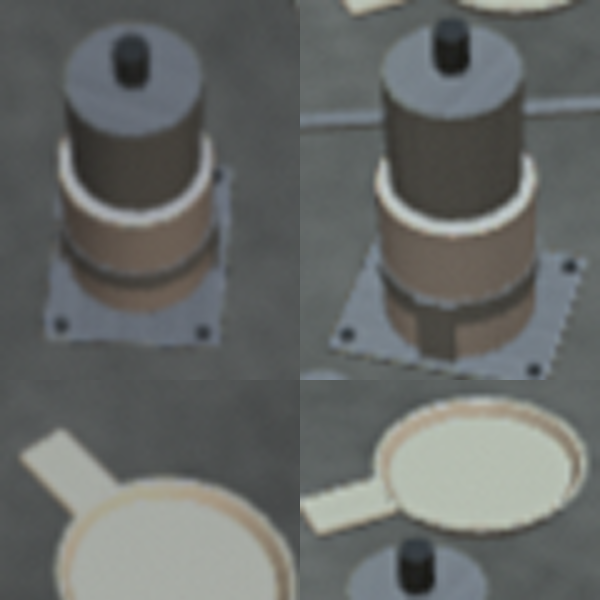

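The zoom shows the knob top at crop (131,42) in the scene view and (151,27) in the side view. Three bracket screws and the dish rim are also clear.

```bash
python3 - <<'E'
from h import *
import pickle
d=pickle.load(open('c0.pkl','rb'))
S=lambda x,y,u=285,v=155:(d['scene'],u+(x+.5)/5-.5,v+(y+.5)/5-.5)
D=lambda x,y,u=280,v=170:(d['side'],u+(x+.5)/5-.5,v+(y+.5)/5-.5)
print('knob',tri([S(131,42),D(151,27)]))
print('disc',tri([S(134,79),D(152.5,70)]))
h=[tri([S(61,325),D(47,334)]),tri([S(203,333),D(234,369)]),tri([S(217,175),D(270,266)])]
print(np.array(h),'c',(h[0]+h[2])/2)
for a,b in((0,1),(1,2)):
    v=h[b]-h[a];print(np.linalg.norm(v),np.degrees(np.arctan2(v[1],v[0])))
print('dish',atz(*D(181,84.5,287,142),.014))
# dish from both by segmentation
for n,c in d.items():
    if n=='wrist':continue
    im=c['image'].astype(int); m=((im.min(2)>135)&(im[:,:,0]>=im[:,:,2])).astype(np.uint8)
    k,l,st,ce=cv2.connectedComponentsWithStats(m)
    for i in range(1,k):
        if st[i,4]>300: print(n,st[i],ce[i],atz(c,*ce[i],.005))
o=bot.get_obs();print(R.from_quat(o['tool_rot']).as_matrix(),o['eef_pos'])
E
```

```text
knob [ 0.5079 -0.0199  0.1932]
disc [ 0.5085 -0.0191  0.1647]
[[ 0.4798 -0.0475 -0.0292]
 [ 0.5399  0.0016 -0.0664]
 [ 0.54   -0.0025  0.0515]] c [ 0.5099 -0.025   0.0112]
0.08610888162713869 39.179584011839765
0.11798981302095322 -88.55844626670701
dish [0.5602 0.2639 0.014 ]
scene [247  52  65  46 928] [278.5356  80.4483] [ 0.0264 -0.0058  0.005 ]
scene [ 389  165   50   49 1457] [415.0185 191.7886] [0.5451 0.2625 0.005 ]
scene [332 249  21  21 312] [341.8333 259.1603] [0.6854 0.0098 0.005 ]
side [287 146  57  26 948] [318.5127 159.6962] [0.5473 0.2705 0.005 ]
side [366 196  34  24 364] [380.8709 209.6429] [0.702  0.0365 0.005 ]
side [  67  207   92   59 1935] [117.261  244.0822] [ 0.0114 -0.0278  0.005 ]
[[-0.9405  0.3399 -0.0005]
 [ 0.3399  0.9405 -0.0016]
 [-0.     -0.0017 -1.    ]] [0.1698 0.4698 0.2306]
```

View pics/wrist0.png

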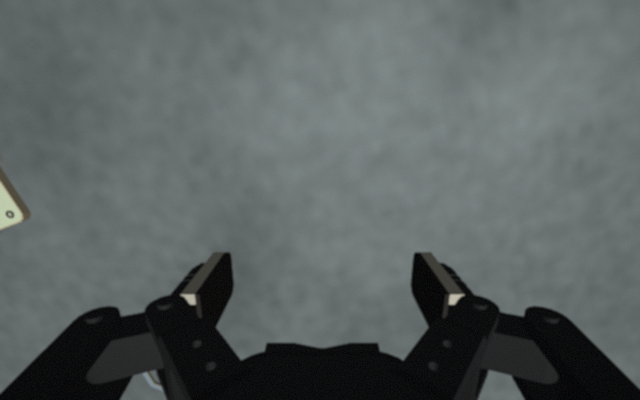

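The wrist view shows only the fingers and bare counter, so it tells me nothing useful yet. Next I'll get the foot's orientation.

```bash
python3 - <<'E'
from h import *
import pickle
d=pickle.load(open('c0.pkl','rb'))
S=lambda x,y,u=285,v=155:(d['scene'],u+(x+.5)/5-.5,v+(y+.5)/5-.5)
D=lambda x,y,u=280,v=170:(d['side'],u+(x+.5)/5-.5,v+(y+.5)/5-.5)
for L in ([S(61,325),S(203,333),S(217,175)],[D(47,334),D(234,369),D(270,266)]):
    p=[atz(*q,.004) for q in L];print(np.array(p),(p[0]+p[2])/2)
    for i in(0,1):
        v=p[i+1]-p[i];print(np.linalg.norm(v),np.degrees(np.arctan2(v[1],v[0])))
E
```

```text
[[ 0.5416 -0.0726  0.004 ]
 [ 0.5669 -0.001   0.004 ]
 [ 0.4723  0.0335  0.004 ]] [ 0.507  -0.0195  0.004 ]
0.07596977208041157 70.56464048158058
0.1006697186245747 159.9535769811012
[[ 0.4483 -0.0389  0.004 ]
 [ 0.5429 -0.0712  0.004 ]
 [ 0.5681 -0.0007  0.004 ]] [ 0.5082 -0.0198  0.004 ]
0.09989172108776959 -18.85356410163736
0.07489113055988718 70.28386517559733
```

The bottle axis is at (0.508, −0.0195) and its x axis points at −19.7°, so the tool is already square to the grip bar. I'll move above the knob.

{"name": "carry_out", "arguments": {"plan": [{"dx": -20,"dy": -14,"dz": 0,"twist": 0,"fingers": -1},{"dx": -52,"dy": -37,"dz": 0,"twist": 0,"fingers": -1},{"dx": -84,"dy": -60,"dz": 0,"twist": 0,"fingers": -1},{"dx": -116,"dy": -83,"dz": 0,"twist": 0,"fingers": -1},{"dx": -148,"dy": -106,"dz": 0,"twist": 0,"fingers": -1}]}}

```text
clock: 0.57
eef_pos: [0.2734, 0.3186, 0.231]
tool_rot: [0.172, 0.985, -0.0, -0.0]
ft_force: [0.6, 0.8, -0.2]
grip_width: 0.0855
grasp_force: 0.0
```

{"name": "carry_out", "arguments": {"plan": [{"dx": -32,"dy": -23,"dz": 0,"twist": 0,"fingers": -1},{"dx": -64,"dy": -46,"dz": 0,"twist": 0,"fingers": -1},{"dx": -96,"dy": -69,"dz": 0,"twist": 0,"fingers": -1},{"dx": -128,"dy": -92,"dz": 0,"twist": 0,"fingers": -1},{"dx": -160,"dy": -115,"dz": 0,"twist": 0,"fingers": -1}]}}

```text
clock: 0.98
eef_pos: [0.385, 0.1559, 0.2313]
tool_rot: [0.172, 0.985, 0.0, 0.0]
ft_force: [1.0, 0.2, 0.2]
grip_width: 0.0852
grasp_force: 0.0
```

{"name": "carry_out", "arguments": {"plan": [{"dx": -32,"dy": -23,"dz": 0,"twist": 0,"fingers": -1},{"dx": -64,"dy": -46,"dz": 0,"twist": 0,"fingers": -1},{"dx": -92,"dy": -66,"dz": 0,"twist": 0,"fingers": -1},{"dx": -112,"dy": -80,"dz": 0,"twist": 0,"fingers": -1},{"dx": -126,"dy": -90,"dz": 0,"twist": 0,"fingers": -1}]}}

```text
clock: 1.4
eef_pos: [0.4734, 0.0278, 0.2309]
tool_rot: [0.174, 0.985, -0.0, -0.0]
ft_force: [-0.1, -0.0, -0.3]
grip_width: 0.0853
grasp_force: 0.0
```

```bash
python3 - <<'E'
from h import *
import pickle
c=cam('wrist','w1.png');pickle.dump(c,open('c1.pkl','wb'))
o=bot.get_obs();print(o['eef_pos'],R.from_quat(o['tool_rot']).as_matrix(),o['joint_pos'],o['clock'],o['ft_force'])
print(proj(c,[.508,-.0195,.193]))
E
```

```text
[0.4748 0.0263 0.2308] [[-0.9389  0.3441  0.001 ]
 [ 0.3441  0.9389 -0.0021]
 [-0.0016 -0.0016 -1.    ]] [ 0.0568  0.1917 -0.0588  1.3194 -0.0021  0.408 ] 1.45 [ 2.0273 -1.5889  0.6512]
[275.3296 296.8251]
```

View pics/w1.png

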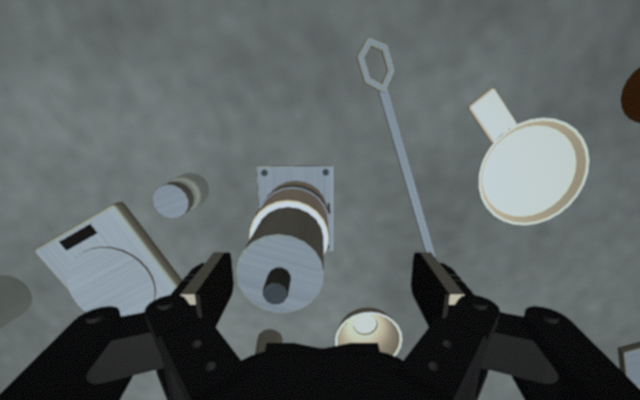

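The wrist view shows the knob top at about (276,294) against a predicted (275,297), and the dish rim centre at about (534,171).

```bash
python3 - <<'E'
from h import *
import pickle
c=pickle.load(open('c1.pkl','rb'))
d=pickle.load(open('c0.pkl','rb'))
im=c['image'].astype(int).sum(2)
m=(im[270:310,255:300]<150).astype(np.uint8)
k,l,st,ce=cv2.connectedComponentsWithStats(m);print(st[1:],ce[1:]+[255,270])
print(atz(c,276,294,.193),atz(c,276,294,.191),'dish',atz(c,534,171,.014))
kk=tri([(c,276,294),(d['scene'],285+131.5/5-.5,155+42.5/5-.5),(d['side'],280+151.5/5-.5,170+27.5/5-.5)]);print(kk)
print('tool delta',bot.get_obs()['eef_pos'],R.from_quat([.1725,.985,0,0]).as_matrix().T@(np.array([.508,-.0195,.17])-bot.get_obs()['eef_pos']))
E
```

```text
[[ 11   0  24  21 303]] [[278.7426 277.8647]]
[ 0.5061 -0.0182  0.193 ] [ 0.5072 -0.019   0.191 ] dish [0.5552 0.2677 0.014 ]
[ 0.5073 -0.0191  0.192 ]
tool delta [0.4748 0.0263 0.2308] [-0.0468 -0.0318  0.0608]
```

{"name": "carry_out", "arguments": {"plan": [{"dx": -20,"dy": -14,"dz": 0,"twist": 0,"fingers": -1},{"dx": -40,"dy": -28,"dz": 0,"twist": 0,"fingers": -1},{"dx": -46,"dy": -31.5,"dz": 0,"twist": 0,"fingers": -1},{"dx": -46,"dy": -31.5,"dz": 0,"twist": 0,"fingers": -1},{"dx": -46,"dy": -31.5,"dz": 0,"twist": 0,"fingers": -1}]}}

```text
clock: 1.87
eef_pos: [0.5044, -0.0147, 0.2308]
tool_rot: [0.173, 0.985, 0.0, -0.001]
ft_force: [0.8, -0.4, 0.2]
grip_width: 0.0852
grasp_force: 0.0
```

```bash
python3 - <<'E'
from h import *
import pickle
c=cam('wrist','w2.png');pickle.dump(c,open('c2.pkl','wb'))
cam('side','s2.png')
o=bot.get_obs();e=o['eef_pos'];print(e,o['clock'],c['eye'])
print(R.from_quat(o['tool_rot']).as_matrix()[:,0])
print(R.from_quat([.1725,.985,0,0]).as_matrix().T@(np.array([.5077,-.0193,.17])-e))
print('knob pred',proj(c,[.5077,-.0193,.192]))
w=c['image'][220:,120:520,::-1];cv2.imwrite('pics/w2z.png',cv2.resize(w,None,fx=2,fy=2))
E
```

```text
[ 0.5042 -0.0141  0.2312] 1.9667 [0.4372 0.0088 0.3733]
[-0.9408  0.3389  0.0011]
[-0.0051 -0.0037  0.0612]
knob pred [318.1204 236.5993]
```

View pics/w2z.png

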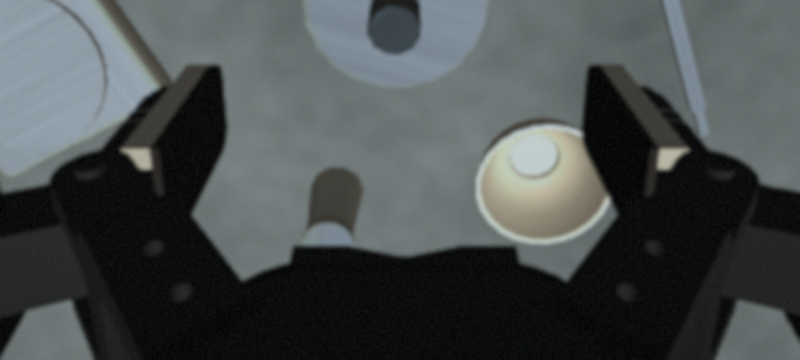

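The wrist crop shows the knob top at about (317,235), within 1–2 px of the prediction. I'll centre the last few millimetres, descend and grip.

{"name": "carry_out", "arguments": {"plan": [{"dx": -4.5,"dy": -3.3,"dz": 10,"twist": 0,"fingers": -1},{"dx": -4.5,"dy": -3.3,"dz": 28,"twist": 0,"fingers": -1},{"dx": -4.5,"dy": -3.3,"dz": 46,"twist": 0,"fingers": -1},{"dx": -4.5,"dy": -3.3,"dz": 58,"twist": 0,"fingers": -1},{"dx": -4.5,"dy": -3.3,"dz": 62,"twist": 0,"fingers": -1}]}}

```text
clock: 2.38
eef_pos: [0.5061, -0.0191, 0.1666]
tool_rot: [0.172, 0.985, -0.0, -0.002]
ft_force: [0.3, 0.0, -0.1]
grip_width: 0.0855
grasp_force: 0.0
```

{"name": "carry_out", "arguments": {"plan": [{"dx": 0,"dy": 0,"dz": 0,"twist": 0,"fingers": 0.3},{"dx": 0,"dy": 0,"dz": 0,"twist": 0,"fingers": 0.5},{"dx": 0,"dy": 0,"dz": 0,"twist": 0,"fingers": 1},{"dx": 0,"dy": 0,"dz": 0,"twist": 0,"fingers": 1},{"dx": 0,"dy": 0,"dz": 0,"twist": 0,"fingers": 1}]}}

```text
clock: 2.8
eef_pos: [0.5087, -0.0196, 0.1702]
tool_rot: [0.173, 0.985, 0.0, 0.001]
ft_force: [-0.1, 0.2, -0.5]
grip_width: 0.0259
grasp_force: 0.0
```

{"name": "carry_out", "arguments": {"plan": [{"dx": 0,"dy": 0,"dz": 0,"twist": 0,"fingers": 1},{"dx": 0,"dy": 0,"dz": 0,"twist": 0,"fingers": 1},{"dx": 0,"dy": 0,"dz": 0,"twist": 0,"fingers": 1},{"dx": 0,"dy": 0,"dz": 0,"twist": 0,"fingers": 1},{"dx": 0,"dy": 0,"dz": 0,"twist": 0,"fingers": 1}]}}

```text
clock: 3.22
eef_pos: [0.5087, -0.0198, 0.1702]
tool_rot: [0.173, 0.985, 0.0, 0.001]
ft_force: [-0.9, 0.5, 6.0]
grip_width: 0.0163
grasp_force: 58.6
```

{"name": "carry_out", "arguments": {"plan": [{"dx": 0,"dy": 0,"dz": -6,"twist": 0,"fingers": 1},{"dx": 0,"dy": 0,"dz": -20,"twist": 0,"fingers": 1},{"dx": 0,"dy": 0,"dz": -40,"twist": 0,"fingers": 1},{"dx": 0,"dy": 0,"dz": -64,"twist": 0,"fingers": 1},{"dx": 0,"dy": 0,"dz": -85,"twist": 0,"fingers": 1}]}}

```text
clock: 3.63
eef_pos: [0.5074, -0.0196, 0.2548]
tool_rot: [0.173, 0.985, -0.0, -0.001]
ft_force: [1.4, 0.1, -2.2]
grip_width: 0.0158
grasp_force: 58.6
```

{"name": "carry_out", "arguments": {"plan": [{"dx": 0,"dy": 0,"dz": -8,"twist": 0,"fingers": 1},{"dx": 1,"dy": 8,"dz": -10,"twist": 0,"fingers": 1},{"dx": 4,"dy": 28,"dz": -10,"twist": 0,"fingers": 1},{"dx": 9,"dy": 53,"dz": -10,"twist": 0,"fingers": 1},{"dx": 14,"dy": 80,"dz": -10,"twist": 0,"fingers": 1}]}}

```text
clock: 4.05
eef_pos: [0.5213, 0.061, 0.2625]
tool_rot: [0.173, 0.985, -0.0, -0.002]
ft_force: [-0.2, 1.5, -0.9]
grip_width: 0.0155
grasp_force: 58.7
```

{"name": "carry_out", "arguments": {"plan": [{"dx": 5,"dy": 28,"dz": 0,"twist": 0,"fingers": 1},{"dx": 10,"dy": 56,"dz": 0,"twist": 0,"fingers": 1},{"dx": 15,"dy": 84,"dz": 0,"twist": 0,"fingers": 1},{"dx": 20,"dy": 112,"dz": 0,"twist": 0,"fingers": 1},{"dx": 25,"dy": 140,"dz": 0,"twist": 0,"fingers": 1}]}}

```text
clock: 4.47
eef_pos: [0.5452, 0.2023, 0.262]
tool_rot: [0.172, 0.985, -0.001, -0.002]
ft_force: [1.0, -0.9, -0.7]
grip_width: 0.0157
grasp_force: 58.7
```

{"name": "carry_out", "arguments": {"plan": [{"dx": 4,"dy": 25,"dz": 0,"twist": 0,"fingers": 1},{"dx": 8,"dy": 46,"dz": 10,"twist": 0,"fingers": 1},{"dx": 11,"dy": 59,"dz": 25,"twist": 0,"fingers": 1},{"dx": 11,"dy": 65,"dz": 42,"twist": 0,"fingers": 1},{"dx": 11,"dy": 65,"dz": 50,"twist": 0,"fingers": 1}]}}

```text
clock: 4.88
eef_pos: [0.5559, 0.267, 0.2093]
tool_rot: [0.171, 0.985, -0.002, -0.003]
ft_force: [-1.0, -0.4, -2.1]
grip_width: 0.016
grasp_force: 58.7
```

```bash
python3 - <<'E'
from h import *
a=cam('side','s3.png');b=cam('scene','sc3.png');c=cam('wrist','w3.png')
cr=lambda c,u,v,w,h,f:cv2.resize(c['image'][v:v+h,u:u+w,::-1],(int(w*f),int(h*f)),interpolation=cv2.INTER_CUBIC)
t=np.hstack([cr(a,255,60,150,113,2.66)[:300],cr(b,345,110,150,113,2.66)[:300]])
bb=np.hstack([cr(a,280,150,60,90,3.33),cr(b,280,150,60,90,3.33),cr(c,150,100,320,240,1.25)])
w=max(t.shape[1],bb.shape[1]);p=lambda x:np.pad(x,((0,0),(0,w-x.shape[1]),(0,0)))
cv2.imwrite('pics/m3.png',np.vstack([p(t),p(bb)])[:600,:800])
o=bot.get_obs();print(o['eef_pos'],o['clock'],o['ft_force'],o['grasp_force'],R.from_quat(o['tool_rot']).as_matrix())
E
```

```text
Traceback (most recent call last):
ValueError: all the input array dimensions except for the concatenation axis must match exactly, but along dimension 0, the array at index 0 has size 299 and the array at index 2 has size 300
```

```bash
cat >> h.py <<'E'
def cr(f,u,v,w,h,W,H): return cv2.resize(cv2.imread('pics/'+f)[v:v+h,u:u+w],(W,H),interpolation=cv2.INTER_CUBIC)
E
python3 - <<'E'
from h import *
t=np.hstack([cr('s3.png',255,60,150,113,400,300),cr('sc3.png',345,110,150,113,400,300)])
b=np.hstack([cr('s3.png',280,160,60,90,200,300),cr('sc3.png',285,150,60,90,200,300),cr('w3.png',120,100,400,300,400,300)])
cv2.imwrite('pics/m3.png',np.vstack([t,b]))
o=bot.get_obs();print(o['eef_pos'],o['clock'],o['ft_force'],o['grasp_force'],R.from_quat(o['tool_rot']).as_matrix())
E
```

```text
[0.5567 0.2648 0.2123] 5.0333 [-0.3133  0.5177 -1.682 ] 58.74134123325348 [[-0.9405  0.3399 -0.004 ]
 [ 0.3399  0.9405 -0.0021]
 [ 0.0031 -0.0033 -1.    ]]
```

View pics/m3.png

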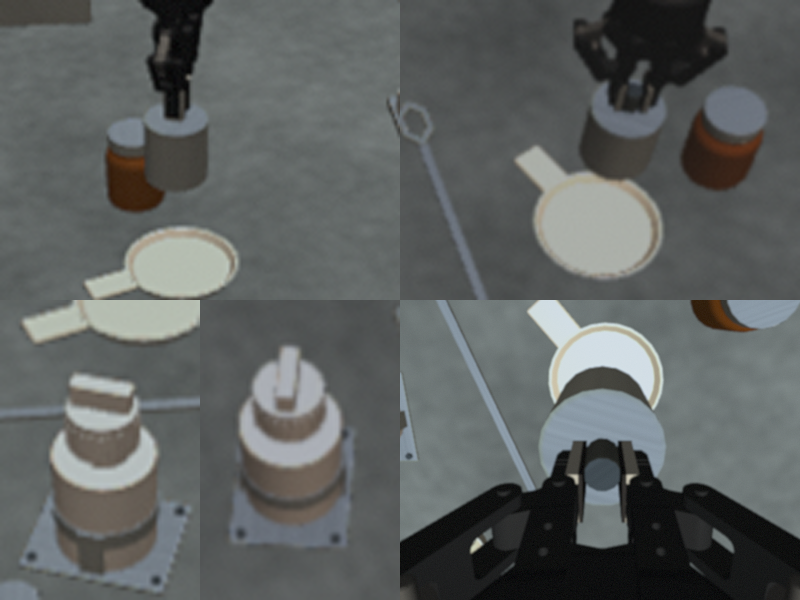

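The cover is held level, and the dish below it is central and undisturbed. The uncovered cap's bar lies along the bottle's x. I'll lower the cover.

{"name": "carry_out", "arguments": {"plan": [{"dx": 0,"dy": 0,"dz": 15,"twist": 0,"fingers": 1},{"dx": 0,"dy": 0,"dz": 45,"twist": 0,"fingers": 1},{"dx": 0,"dy": 0,"dz": 78,"twist": 0,"fingers": 1},{"dx": 0,"dy": 0,"dz": 106,"twist": 0,"fingers": 1},{"dx": 0,"dy": 0,"dz": 122,"twist": 0,"fingers": 1}]}}

```text
clock: 5.45
eef_pos: [0.5567, 0.2638, 0.09]
tool_rot: [0.173, 0.985, -0.001, -0.001]
ft_force: [-0.5, -0.1, -2.0]
grip_width: 0.0161
grasp_force: 58.8
```

{"name": "carry_out", "arguments": {"plan": [{"dx": 0,"dy": 0,"dz": 3,"twist": 0,"fingers": 1},{"dx": 0,"dy": 0,"dz": 5,"twist": 0,"fingers": 1},{"dx": 0,"dy": 0,"dz": 7,"twist": 0,"fingers": 1},{"dx": 0,"dy": 0,"dz": 8,"twist": 0,"fingers": 1},{"dx": 0,"dy": 0,"dz": 8,"twist": 0,"fingers": 1}]}}

```text
clock: 5.87
eef_pos: [0.559, 0.2658, 0.086]
tool_rot: [0.173, 0.985, 0.001, 0.001]
ft_force: [0.5, -0.4, -2.2]
grip_width: 0.0156
grasp_force: 58.8
```

{"name": "carry_out", "arguments": {"plan": [{"dx": 0,"dy": 0,"dz": 0.5,"twist": 0,"fingers": 1},{"dx": 0,"dy": 0,"dz": 1,"twist": 0,"fingers": 1},{"dx": 0,"dy": 0,"dz": 1.5,"twist": 0,"fingers": 1},{"dx": 0,"dy": 0,"dz": 2,"twist": 0,"fingers": 1},{"dx": 0,"dy": 0,"dz": 2,"twist": 0,"fingers": 1}]}}

```text
clock: 6.28
eef_pos: [0.5578, 0.2654, 0.0823]
tool_rot: [0.172, 0.985, -0.0, -0.0]
ft_force: [0.2, -0.2, -1.3]
grip_width: 0.0155
grasp_force: 58.8
```

{"name": "carry_out", "arguments": {"plan": [{"dx": 0,"dy": 0,"dz": 0.5,"twist": 0,"fingers": 1},{"dx": 0,"dy": 0,"dz": 1,"twist": 0,"fingers": 1},{"dx": 0,"dy": 0,"dz": 1.5,"twist": 0,"fingers": 1},{"dx": 0,"dy": 0,"dz": 1.5,"twist": 0,"fingers": 1},{"dx": 0,"dy": 0,"dz": 1.5,"twist": 0,"fingers": 1}]}}

```text
clock: 6.7
eef_pos: [0.5579, 0.2653, 0.0807]
tool_rot: [0.173, 0.985, -0.0, -0.0]
ft_force: [-0.6, -0.0, -2.4]
grip_width: 0.0159
grasp_force: 58.8
```

{"name": "carry_out", "arguments": {"plan": [{"dx": 0,"dy": 0,"dz": 0.3,"twist": 0,"fingers": 1},{"dx": 0,"dy": 0,"dz": 0.6,"twist": 0,"fingers": 1},{"dx": 0,"dy": 0,"dz": 1,"twist": 0,"fingers": 1},{"dx": 0,"dy": 0,"dz": 1,"twist": 0,"fingers": 1},{"dx": 0,"dy": 0,"dz": 1,"twist": 0,"fingers": 1}]}}

```text
clock: 7.12
eef_pos: [0.5579, 0.2654, 0.0803]
tool_rot: [0.173, 0.985, 0.0, 0.0]
ft_force: [-2.2, -0.2, 3.2]
grip_width: 0.0156
grasp_force: 59.1
```

```bash
python3 - <<'E'
from h import *
o=bot.get_obs();print(o['eef_pos'],o['ft_force'])
E
```

```text
[0.5579 0.2654 0.0803] [-2.2089 -0.2458  3.2103]
```

There's a light contact of about 5 N, so the cover is seated. I'll release it, only part-open because of the jar, and go up.

{"name": "carry_out", "arguments": {"plan": [{"dx": 0,"dy": 0,"dz": 0,"twist": 0,"fingers": 0.4},{"dx": 0,"dy": 0,"dz": 0,"twist": 0,"fingers": 0},{"dx": 0,"dy": 0,"dz": 0,"twist": 0,"fingers": 0},{"dx": 0,"dy": 0,"dz": 0,"twist": 0,"fingers": 0},{"dx": 0,"dy": 0,"dz": 0,"twist": 0,"fingers": 0}]}}

```text
clock: 7.53
eef_pos: [0.558, 0.2654, 0.0797]
tool_rot: [0.173, 0.985, -0.0, 0.0]
ft_force: [0.1, -0.7, -0.9]
grip_width: 0.0434
grasp_force: 0.0
```

{"name": "carry_out", "arguments": {"plan": [{"dx": 0,"dy": 0,"dz": -3,"twist": 0,"fingers": 0},{"dx": 0,"dy": 0,"dz": -15,"twist": 0,"fingers": 0},{"dx": 0,"dy": 0,"dz": -40,"twist": 0,"fingers": 0},{"dx": 0,"dy": 0,"dz": -75,"twist": 0,"fingers": -0.2},{"dx": 0,"dy": 0,"dz": -110,"twist": 0,"fingers": -0.4}]}}

```text
clock: 7.95
eef_pos: [0.557, 0.265, 0.1901]
tool_rot: [0.173, 0.985, -0.001, -0.001]
ft_force: [0.8, 0.7, -0.1]
grip_width: 0.0596
grasp_force: 0.0
```

```bash
python3 - <<'E'
from h import *
a=cam('side','s4.png');b=cam('scene','sc4.png');c=cam('wrist','w4.png')
t=np.hstack([cr('s4.png',255,90,150,113,400,300),cr('sc4.png',345,110,150,113,400,300)])
b=np.hstack([cr('s4.png',280,160,60,90,200,300),cr('sc4.png',285,150,60,90,200,300),cr('w4.png',120,100,400,300,400,300)])
cv2.imwrite('pics/m4.png',np.vstack([t,b]))
o=bot.get_obs();print(o['eef_pos'],o['clock'],o['ft_force'],o['grip_width'])
E
```

```text
[0.5603 0.2665 0.1943] 8.1 [ 0.1473 -0.709  -0.7067] 0.06015126258009688
```

View pics/m4.png

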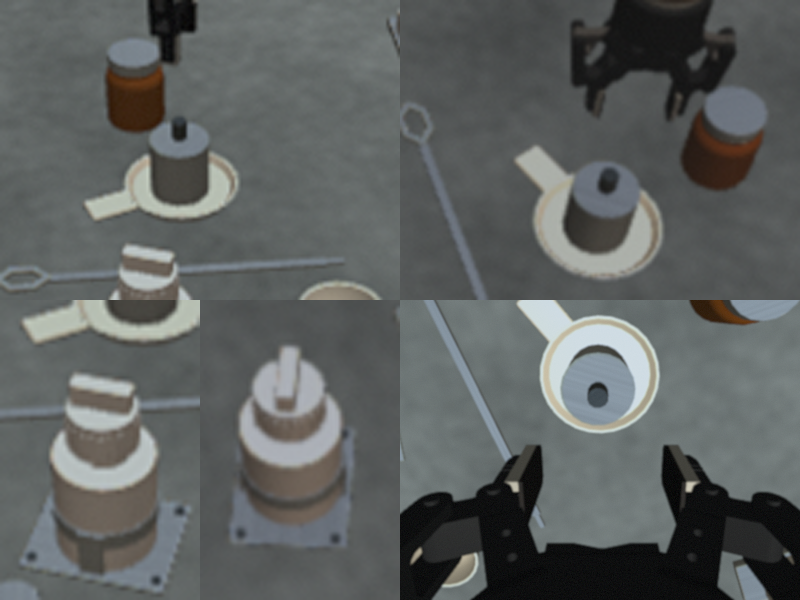

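The cover stands upright inside the dish, released. In the crops the cap's bar top runs from about (72,374) to (134,382) in the side view. I'll go back over the bottle and measure the bar.

{"name": "carry_out", "arguments": {"plan": [{"dx": -3,"dy": -20,"dz": -8,"twist": 0,"fingers": -0.4},{"dx": -8,"dy": -46,"dz": -12,"twist": 0,"fingers": -0.4},{"dx": -13,"dy": -76,"dz": -12,"twist": 0,"fingers": -0.4},{"dx": -18,"dy": -106,"dz": -12,"twist": 0,"fingers": -0.4},{"dx": -24,"dy": -136,"dz": -12,"twist": 0,"fingers": -0.4}]}}

```text
clock: 8.52
eef_pos: [0.533, 0.1281, 0.2007]
tool_rot: [0.172, 0.985, -0.0, -0.001]
ft_force: [0.1, -0.3, 0.7]
grip_width: 0.06
grasp_force: 0.0
```

{"name": "carry_out", "arguments": {"plan": [{"dx": -5,"dy": -30,"dz": 0,"twist": 0,"fingers": -0.4},{"dx": -10,"dy": -60,"dz": 0,"twist": 0,"fingers": -0.4},{"dx": -15,"dy": -85,"dz": 0,"twist": 0,"fingers": -0.4},{"dx": -19,"dy": -105,"dz": 0,"twist": 0,"fingers": -0.4},{"dx": -21,"dy": -119,"dz": 0,"twist": 0,"fingers": -0.4}]}}

```text
clock: 8.93
eef_pos: [0.5124, 0.0082, 0.2008]
tool_rot: [0.173, 0.985, -0.0, -0.001]
ft_force: [-0.3, 0.0, -0.6]
grip_width: 0.06
grasp_force: 0.0
```

```bash
python3 - <<'E'
from h import *
import pickle
d=pickle.load(open('c0.pkl','rb'))
c=cam('wrist','w5.png');pickle.dump(c,open('c5.pkl','wb'))
o=bot.get_obs();print(o['eef_pos'],o['clock'],R.from_quat(o['tool_rot']).as_matrix()[:,0])
f=3.3333
for n,u,v,P in(('side',280,160,[(72,74),(134,82),(131,95),(70,87)]),):
    p=[atz(d[n],u+(x+.5)/f-.5,v+(y+.5)/f-.5,.1615) for x,y in P];print(np.array(p),np.mean(p,0));q=p[1]-p[0]+p[2]-p[3];print(np.degrees(np.arctan2(q[1],q[0])))
# overlay model bar top in wrist view
a=np.radians(-19.7);X=np.array([np.cos(a),np.sin(a),0]);Y=np.array([-X[1],X[0],0])
q=np.array([proj(c,np.array([.508,-.0195,.1615])+sx*.023*X+sy*.007*Y) for sx,sy in((1,1),(1,-1),(-1,-1),(-1,1))]);print(q)
im=cv2.imread('pics/w5.png');im=cv2.resize(im[150:350,200:440],None,fx=3,fy=3,interpolation=cv2.INTER_CUBIC)
cv2.polylines(im,[((q-[200,150])*3+1).astype(np.int32)],True,(0,0,255),1);cv2.imwrite('pics/w5z.png',im)
E
```

```text
[0.5119 0.0065 0.2008] 8.9833 [-0.9392  0.3434  0.0019]
[[ 0.488  -0.0075  0.1615]
 [ 0.5319 -0.0202  0.1615]
 [ 0.5288 -0.0339  0.1615]
 [ 0.4859 -0.0215  0.1615]] [ 0.5086 -0.0208  0.1615]
-16.043226038236565
[[292.583  269.1855]
 [271.6309 269.2576]
 [267.8892 203.2001]
 [290.2591 203.1093]]
```

View pics/w5z.png

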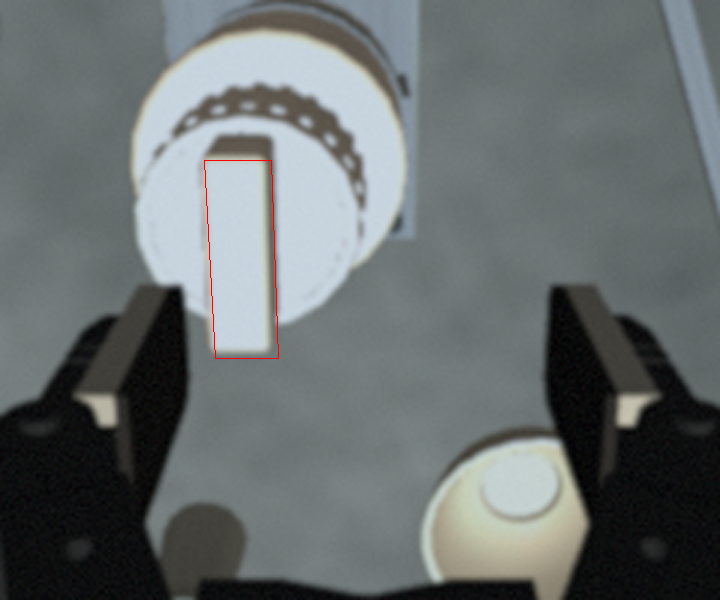

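The bar is measured within about 1 mm and 1° of the model: its centre is at crop (238,255) against a predicted (244,259). I'll centre over it and settle.

{"name": "carry_out", "arguments": {"plan": [{"dx": -2,"dy": -15,"dz": 0,"twist": 0,"fingers": -0.4},{"dx": -4.5,"dy": -26,"dz": 0,"twist": 0,"fingers": -0.4},{"dx": -4.5,"dy": -30,"dz": 0,"twist": 0,"fingers": -0.4},{"dx": -4.5,"dy": -30,"dz": 8,"twist": 0,"fingers": -0.4},{"dx": -4.5,"dy": -30,"dz": 20,"twist": 0,"fingers": -0.4}]}}

```text
clock: 9.4
eef_pos: [0.5085, -0.0193, 0.1821]
tool_rot: [0.173, 0.985, 0.0, 0.001]
ft_force: [0.6, -0.3, -0.3]
grip_width: 0.0595
grasp_force: 0.0
```

{"name": "carry_out", "arguments": {"plan": [{"dx": 0,"dy": 0,"dz": 0,"twist": 0,"fingers": -0.4},{"dx": 0,"dy": 0,"dz": 0,"twist": 0,"fingers": -0.4},{"dx": 0,"dy": 0,"dz": 0,"twist": 0,"fingers": -0.4},{"dx": 0,"dy": 0,"dz": 0,"twist": 0,"fingers": -0.4},{"dx": 0,"dy": 0,"dz": 0,"twist": 0,"fingers": -0.4}]}}

```text
clock: 9.82
eef_pos: [0.508, -0.0192, 0.1823]
tool_rot: [0.172, 0.985, 0.0, 0.001]
ft_force: [-0.3, 0.5, 0.6]
grip_width: 0.0597
grasp_force: 0.0
```

```bash
python3 - <<'E'
from h import *
o=bot.get_obs();print(o['eef_pos'],o['clock'],R.from_quat(o['tool_rot']).as_matrix()[:,0],o['joint_pos'])
print(R.from_quat([.1725,.985,0,0]).as_matrix().T@(np.array([.5078,-.0198,.143])-o['eef_pos']))
E
```

```text
[ 0.508  -0.0192  0.1823] 9.8167 [-0.9406  0.3394 -0.001 ] [-0.0378  0.283  -0.0684  1.2185  0.      0.3085]
[ 0.     -0.0007  0.0393]
```

{"name": "carry_out", "arguments": {"plan": [{"dx": 0,"dy": -0.5,"dz": 8,"twist": 0,"fingers": -0.4},{"dx": 0,"dy": -0.5,"dz": 20,"twist": 0,"fingers": -0.4},{"dx": 0,"dy": -0.5,"dz": 32,"twist": 0,"fingers": -0.4},{"dx": 0,"dy": -0.5,"dz": 38,"twist": 0,"fingers": -0.4},{"dx": 0,"dy": -0.5,"dz": 39,"twist": 0,"fingers": -0.4}]}}

```text
clock: 10.23
eef_pos: [0.5063, -0.0199, 0.1412]
tool_rot: [0.173, 0.985, -0.0, -0.001]
ft_force: [-1.2, -0.7, -0.7]
grip_width: 0.0597
grasp_force: 0.0
```

{"name": "carry_out", "arguments": {"plan": [{"dx": 0,"dy": 0,"dz": 0,"twist": 0,"fingers": 0.2},{"dx": 0,"dy": 0,"dz": 0,"twist": 0,"fingers": 0.5},{"dx": 0,"dy": 0,"dz": 0,"twist": 0,"fingers": 1},{"dx": 0,"dy": 0,"dz": 0,"twist": 0,"fingers": 1},{"dx": 0,"dy": 0,"dz": 0,"twist": 0,"fingers": 1}]}}

```text
clock: 10.65
eef_pos: [0.508, -0.02, 0.1436]
tool_rot: [0.173, 0.985, 0.0, 0.001]
ft_force: [-0.2, -0.3, 2.2]
grip_width: 0.0122
grasp_force: 62.3
```

{"name": "carry_out", "arguments": {"plan": [{"dx": 0,"dy": 0,"dz": 0,"twist": 0,"fingers": 1},{"dx": 0,"dy": 0,"dz": 0,"twist": 0,"fingers": 1},{"dx": 0,"dy": 0,"dz": 0,"twist": 0,"fingers": 1},{"dx": 0,"dy": 0,"dz": 0,"twist": 0,"fingers": 1},{"dx": 0,"dy": 0,"dz": 0,"twist": 0,"fingers": 1}]}}

```text
clock: 11.07
eef_pos: [0.508, -0.02, 0.1432]
tool_rot: [0.173, 0.985, 0.0, 0.001]
ft_force: [2.0, -0.6, 2.5]
grip_width: 0.0124
grasp_force: 62.3
```

```bash
python3 - <<'E'
from h import *
o=bot.get_obs();print(o['eef_pos'],o['clock'],o['ft_force'],o['ft_torque'],o['grip_width'],o['grasp_force'])
E
```

```text
[ 0.508  -0.02    0.1432] 11.0667 [ 2.022  -0.6493  2.4531] [-0.0895 -0.1674 -0.0179] 0.012387880967172306 62.31297254562378
```

Gripped squarely (the pads centre on the bar). I'll push down 8 mm slowly.

{"name": "carry_out", "arguments": {"plan": [{"dx": 0,"dy": 0,"dz": 1.5,"twist": 0,"fingers": 1},{"dx": 0,"dy": 0,"dz": 3,"twist": 0,"fingers": 1},{"dx": 0,"dy": 0,"dz": 4.5,"twist": 0,"fingers": 1},{"dx": 0,"dy": 0,"dz": 5.5,"twist": 0,"fingers": 1},{"dx": 0,"dy": 0,"dz": 6,"twist": 0,"fingers": 1}]}}

```text
clock: 11.48
eef_pos: [0.508, -0.02, 0.1373]
tool_rot: [0.173, 0.985, 0.0, 0.001]
ft_force: [0.2, -1.2, 7.4]
grip_width: 0.0123
grasp_force: 62.9
```

{"name": "carry_out", "arguments": {"plan": [{"dx": 0,"dy": 0,"dz": 0.8,"twist": 0,"fingers": 1},{"dx": 0,"dy": 0,"dz": 1.5,"twist": 0,"fingers": 1},{"dx": 0,"dy": 0,"dz": 2,"twist": 0,"fingers": 1},{"dx": 0,"dy": 0,"dz": 2,"twist": 0,"fingers": 1},{"dx": 0,"dy": 0,"dz": 2,"twist": 0,"fingers": 1}]}}

```text
clock: 11.9
eef_pos: [0.508, -0.02, 0.1358]
tool_rot: [0.173, 0.985, 0.0, 0.001]
ft_force: [0.0, -0.2, 8.8]
grip_width: 0.0127
grasp_force: 63.1
```

{"name": "carry_out", "arguments": {"plan": [{"dx": 0,"dy": 0,"dz": 0.4,"twist": 0,"fingers": 1},{"dx": 0,"dy": 0,"dz": 0.8,"twist": 0,"fingers": 1},{"dx": 0,"dy": 0,"dz": 0.8,"twist": -1,"fingers": 1},{"dx": 0,"dy": 0,"dz": 0.8,"twist": -2.5,"fingers": 1},{"dx": 0,"dy": 0,"dz": 0.8,"twist": -4,"fingers": 1}]}}

```text
clock: 12.32
eef_pos: [0.5081, -0.0199, 0.1351]
tool_rot: [0.137, 0.991, 0.0, 0.001]
ft_force: [-0.0, -0.8, 9.1]
grip_width: 0.0121
grasp_force: 63.4
```

```bash
python3 - <<'E'
from h import *
o=bot.get_obs();M=R.from_quat(o['tool_rot']).as_matrix();print(o['eef_pos'],o['clock'],o['ft_force'],o['ft_torque'],np.degrees(np.arctan2(M[1,0],M[0,0])),o['joint_pos'])
E
```

```text
[ 0.5081 -0.0199  0.1351] 12.3167 [-0.0182 -0.7599  9.06  ] [-0.0227  0.0724 -0.0739] 164.1954295421496 [-0.0393  0.3188 -0.1485  1.1015  0.0002  0.2366]
```

The turn goes the right way with low torque. I'll continue to 60°.

{"name": "carry_out", "arguments": {"plan": [{"dx": 0,"dy": 0,"dz": 0,"twist": -2.5,"fingers": 1},{"dx": 0,"dy": 0,"dz": 0,"twist": -5.5,"fingers": 1},{"dx": 0,"dy": 0,"dz": 0,"twist": -8.5,"fingers": 1},{"dx": 0,"dy": 0,"dz": 0,"twist": -11.5,"fingers": 1},{"dx": 0,"dy": 0,"dz": 0,"twist": -14,"fingers": 1}]}}

```text
clock: 12.73
eef_pos: [0.5082, -0.0197, 0.1351]
tool_rot: [0.015, 1.0, 0.0, 0.001]
ft_force: [0.5, 0.1, 9.8]
grip_width: 0.0123
grasp_force: 63.4
```

{"name": "carry_out", "arguments": {"plan": [{"dx": 0,"dy": 0,"dz": 0,"twist": -3,"fingers": 1},{"dx": 0,"dy": 0,"dz": 0,"twist": -6,"fingers": 1},{"dx": 0,"dy": 0,"dz": 0,"twist": -9,"fingers": 1},{"dx": 0,"dy": 0,"dz": 0,"twist": -12,"fingers": 1},{"dx": 0,"dy": 0,"dz": 0,"twist": -15,"fingers": 1}]}}

```text
clock: 13.15
eef_pos: [0.5083, -0.0197, 0.1352]
tool_rot: [-0.116, 0.993, 0.0, 0.001]
ft_force: [0.2, -0.5, 8.9]
grip_width: 0.0122
grasp_force: 63.4
```

{"name": "carry_out", "arguments": {"plan": [{"dx": 0,"dy": 0,"dz": 0,"twist": -3,"fingers": 1},{"dx": 0,"dy": 0,"dz": 0,"twist": -6,"fingers": 1},{"dx": 0,"dy": 0,"dz": 0,"twist": -9,"fingers": 1},{"dx": 0,"dy": 0,"dz": 0,"twist": -12,"fingers": 1},{"dx": 0,"dy": 0,"dz": 0,"twist": -15,"fingers": 1}]}}

```text
clock: 13.57
eef_pos: [0.5083, -0.0196, 0.1351]
tool_rot: [-0.244, 0.97, 0.0, 0.001]
ft_force: [-1.1, 0.7, 9.6]
grip_width: 0.0129
grasp_force: 63.4
```

```bash
python3 - <<'E'
from h import *
o=bot.get_obs();M=R.from_quat(o['tool_rot']).as_matrix();print(o['eef_pos'],o['clock'],o['ft_force'],o['ft_torque'],np.degrees(np.arctan2(M[1,0],M[0,0])),o['joint_pos'])
E
```

```text
[ 0.5083 -0.0196  0.1351] 13.5667 [-1.0742  0.7204  9.5643] [ 0.1489  0.0425 -0.032 ] -151.71455945511565 [-0.0391  0.3188 -0.1483  1.1014  0.0008 -0.5328]
```

{"name": "carry_out", "arguments": {"plan": [{"dx": 0,"dy": 0,"dz": 0,"twist": -3,"fingers": 1},{"dx": 0,"dy": 0,"dz": 0,"twist": -6,"fingers": 1},{"dx": 0,"dy": 0,"dz": 0,"twist": -9,"fingers": 1},{"dx": 0,"dy": 0,"dz": 0,"twist": -12,"fingers": 1},{"dx": 0,"dy": 0,"dz": 0,"twist": -12,"fingers": 1}]}}

```text
clock: 13.98
eef_pos: [0.5083, -0.0196, 0.1352]
tool_rot: [-0.344, 0.939, -0.0, 0.001]
ft_force: [-0.3, 0.7, 8.4]
grip_width: 0.0126
grasp_force: 63.3
```

{"name": "carry_out", "arguments": {"plan": [{"dx": 0,"dy": 0,"dz": -1,"twist": 0,"fingers": 1},{"dx": 0,"dy": 0,"dz": -3,"twist": 0,"fingers": 1},{"dx": 0,"dy": 0,"dz": -6,"twist": 0,"fingers": 1},{"dx": 0,"dy": 0,"dz": -9,"twist": 0,"fingers": 1},{"dx": 0,"dy": 0,"dz": -12,"twist": 0,"fingers": 1}]}}

```text
clock: 14.4
eef_pos: [0.5076, -0.0198, 0.1461]
tool_rot: [-0.343, 0.939, 0.0, 0.0]
ft_force: [-0.1, -0.3, -0.4]
grip_width: 0.0122
grasp_force: 62.2
```

```bash
python3 - <<'E'
from h import *
o=bot.get_obs();M=R.from_quat(o['tool_rot']).as_matrix();print(o['eef_pos'],o['clock'],o['ft_force'],o['ft_torque'],np.degrees(np.arctan2(M[1,0],M[0,0])),M[:,2])
E
```

```text
[ 0.5076 -0.0198  0.1461] 14.4 [-0.0969 -0.3367 -0.3798] [ 0.0702 -0.2597  0.0233] -139.86017540199097 [ 0.0004  0.0003 -1.    ]
```

Free at 60° with no resistance. I'll lift straight until the cap's rim is 80 mm above the mouth, which puts the TCP at z ≈ 0.243.

{"name": "carry_out", "arguments": {"plan": [{"dx": 0,"dy": 0,"dz": -6,"twist": 0,"fingers": 1},{"dx": 0,"dy": 0,"dz": -14,"twist": 0,"fingers": 1},{"dx": 0,"dy": 0,"dz": -24,"twist": 0,"fingers": 1},{"dx": 0,"dy": 0,"dz": -36,"twist": 0,"fingers": 1},{"dx": 0,"dy": 0,"dz": -48,"twist": 0,"fingers": 1}]}}

```text
clock: 14.82
eef_pos: [0.5064, -0.02, 0.1944]
tool_rot: [-0.343, 0.939, 0.0, -0.001]
ft_force: [-0.8, 0.1, -1.3]
grip_width: 0.0128
grasp_force: 61.8
```

{"name": "carry_out", "arguments": {"plan": [{"dx": 0,"dy": 0,"dz": -12,"twist": 0,"fingers": 1},{"dx": 0,"dy": 0,"dz": -24,"twist": 0,"fingers": 1},{"dx": 0,"dy": 0,"dz": -35,"twist": 0,"fingers": 1},{"dx": 0,"dy": 0,"dz": -43,"twist": 0,"fingers": 1},{"dx": 0,"dy": 0,"dz": -48,"twist": 0,"fingers": 1}]}}

```text
clock: 15.23
eef_pos: [0.5074, -0.02, 0.2433]
tool_rot: [-0.343, 0.939, -0.0, 0.0]
ft_force: [-0.3, 0.4, -1.6]
grip_width: 0.0127
grasp_force: 61.9
```

{"name": "carry_out", "arguments": {"plan": [{"dx": 0,"dy": 0,"dz": 0,"twist": 0,"fingers": 1},{"dx": 0,"dy": 0,"dz": 0,"twist": 0,"fingers": 1},{"dx": 0,"dy": 0,"dz": 0,"twist": 0,"fingers": 1},{"dx": 0,"dy": 0,"dz": 0,"twist": 0,"fingers": 1},{"dx": 0,"dy": 0,"dz": 0,"twist": 0,"fingers": 1}]}}

```text
clock: 15.65
eef_pos: [0.507, -0.0199, 0.2413]
tool_rot: [-0.343, 0.939, 0.0, -0.001]
ft_force: [1.2, -0.7, -1.5]
grip_width: 0.0121
grasp_force: 61.9
```

```bash
python3 - <<'E'
from h import *
a=cam('side','s6.png');b=cam('scene','sc6.png')
t=np.hstack([cr('s6.png',240,110,150,150,400,400),cr('sc6.png',270,110,200,200,400,400)])
cv2.imwrite('pics/m6.png',t)
o=bot.get_obs();print(o['eef_pos'],o['clock'],o['ft_force'],o['grasp_force'],R.from_quat(o['tool_rot']).as_matrix()[:,2])
E
```

```text
[ 0.5072 -0.0199  0.2416] 15.75 [-0.2874  0.4545 -0.4453] 61.89611792564392 [-0.001  0.    -1.   ]
```

View pics/m6.png

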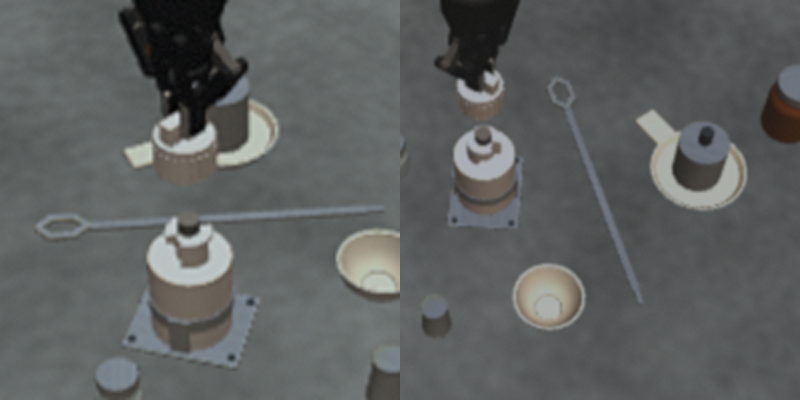

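The cap is held level straight above the open mouth, at about (185,150) in the left half, with the mouth at (188,222). The cover stands in the dish and the bystanders look undisturbed, so I'm handing it in.

```bash
python3 -c "
from workcell import job_done
print(job_done())"
```

```text
the job is handed in; nothing more can be done
None
```

I handed the job in at about 16 s: the cover stands upright in the spoon rest's dish, and the arm is holding the cap level and still about 8 cm straight above the bottle's mouth, with nothing else visibly moved; no verdict came back.

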